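# Find the full sugar jar by its weight

### The job

Two identical closed white jars stand under the dish rack; lift each to feel which is heavier, then stand the heavier, full one on the wooden chopping board for cooking and the lighter, nearly empty one in the blue enamel tray for refilling. Set both down gently, upright and with the whole base on the board or on the tray's floor, and leave the rack and the other kitchenware undisturbed.

Things in the scene. Friction and masses are not known exactly. Their poses are not given: they have to be found in the camera images.
- jar_a_mid (a point): closed round jar, white opaque stiff plastic, 62 mm diameter, 105 high, flip-top lid with orange button snapped shut; upright on the slab under the rack's front. Its twin looks the same; either is the full one, 0.19 to 0.3 kg heavier; both under 0.5 kg; the contents do not shift. A 50 N grip is safe; gripped 65 to 80 mm up, it clears a tilted gripper's palm. Point: its centre, 52.5 mm up, on the axis; z up
- jar_b_mid (a point): closed round jar, white opaque stiff plastic, 62 mm diameter, 105 high, flip-top lid with orange button snapped shut; upright on the slab under the rack's front. Its twin looks the same; either is the full one, 0.19 to 0.3 kg heavier; both under 0.5 kg; the contents do not shift. A 50 N grip is safe; gripped 65 to 80 mm up, it clears a tilted gripper's palm. Point: its centre, 52.5 mm up, on the axis; z up
- board_top (a point): centre of the top face of the wooden chopping board: 150 mm (its x) by 200 mm (its y) by 20 mm thick, lying fixed on the slab, nothing on it; the point is 20 mm above the slab; axes along the board, z up
- tray_in (a point): centre of the inner floor of the shallow blue enamel tray: 150 mm (its x) by 200 mm (its y) outside, walls 4 mm, rim 18 mm above the slab, inner floor 142 by 192 mm, 5 mm above the slab; fixed, empty; axes along the tray, z up. Board and tray lie left and right in front of the rack, either way round
- rack: fixed wire dish rack: one shelf 200 mm deep (its x), 500 long (y), underside 300 above the slab, top 308, on four 10 mm corner legs; saucers and plates (to 340) on its ends. Origin on the slab under its middle; x points to the back, front edge x = -100. Jars at x -50 to -70, y 75 to 110 and -75 to -110. The shelf bars a straight-down gripper; one pointing to +x and down, about 30 deg from vertical, fits
- mortar: heavy grey stone mortar, 140 mm across the rim, 85 mm high, on the slab between board and tray; origin under its centre. Leave alone
- pestle: short wooden pestle, 150 mm long, up to 38 mm thick, lying on the slab between the mortar and the rack; origin under its middle, x along it. Leave alone
- mug: blue enamel mug, 80 mm across, 80 mm high, with a handle, on the slab beyond one end of the rack; origin under its centre. Leave alone
- soy: dark soy sauce bottle with red cap, 60 mm across, 200 mm high, on the slab beyond the other end of the rack; origin under its centre. Leave alone
- limes: steel bowl of limes, 100 mm across, 72 mm high, under the back half of the rack between the jars; origin under its centre. Leave alone
- canister: aluminium canister with lid, 83 mm across, 128 mm high, under the back half of the rack near its +y end; origin under its centre. Leave alone
Mind the look-alikes: they are no part of the job. Leave any black look-alike of the part that bears board_top alone. What is shaped like the part that bears jar_a_mid but pink or red is not meant.

How it is judged:
By the outcome, as a careful person would: the job done as asked, in the order asked, and still so for the second after the job is handed in, with the robot touching nothing.
It also fails if it takes over 72 s, if anything falls off the work surface, if the arm or the gripper's body presses on something with over 40 N, if the wrist force passes 120 N, or if a joint passes its speed limit or range.

### The arm

A 6-joint arm with a two-finger parallel gripper is mounted at the origin on the work surface. World frame = base frame: x ahead of the robot, y to its left, z up, the work surface at z = 0. Lengths are in m, angles in degrees, forces in N, time in s.
With the tool pointing down it reaches from about 0.375 to 0.9 m from the base axis. Payload 3.1 kg.
Tool frame: the origin (TCP) lies between the finger pads; the fingertips stand 22 mm ahead of it and the grasp point (between the pads) lies 3 mm ahead of it (bot.tip_extent is the distance from the TCP to the fingertips, in m); y points along the fingers, z is the direction in which the jaws open and shut, and the axes are right-handed (so a half turn about y gives the same grasp; the last joint's range is limited). The gripper opens to 87 mm and grips with 3 to 60 N. Pads are 19 mm wide; open, the fingers measure 117 mm over their backs; the gripper's body (75 mm by 190 mm) begins 51 mm behind the grasp point.
Start: joints at [-79.269, 30.224, 82.088, -0, 67.689, -10.227], TCP at [0.224, -0.584, 0.245] pointing down, gripper open.
Joint ranges: [-176.69, 176.69], [-43.24, 126.21], [12.49, 139.97], [-82, 262], [0, 151.66], [-163.58, 163.58]. Speed limits (degrees/s): [159.86, 159.86, 180, 180, 180, 180].

### API

Orientations are given as a 3x3 rotation matrix whose columns are the frame's x, y, z axes.
In Python, from rig import bot, eyes, models gives the robot as it stands. The module is installed in compiled form; this text tells all that it offers.
- The arm moves only by the tool arm_command, never from a script. Its arguments are lists of equal length, an entry for each row: "translation": the shift along the tool's x, y, z each as a share of 0.08 m, from -1 to 1, a list of three; "rotation": the turn, a rotation vector about the tool's x, y, z each as a share of 60 degrees, from -1 to 1, a list of three; "grip": the closure, from -1 (fully open) to 1 (shut), so that 0 is half open. In form: {"translation": [[x, y, z], ...], "rotation": [[rx, ry, rz], ...], "grip": [grip, ...]}. A call has 1 to 5 rows; each row is the pose to reach, as a shift and turn from the pose commanded when the call began, along the tool's axes at that moment; what a row does not reach only later rows make up. A row lasts 1/10 s, in which the tool goes at most 50 mm and 8.59 degrees, less where a joint would pass 70% of its speed; a pose out of reach is approached as far as the arm can. A call with a number of a shift or a turn outside -1 to 1 is refused whole. A call with a gripper value outside its range is refused whole. The fingers move at their own pace and stop on an object; the grip force is fixed at half the most. Time passes only in rows, so rows that repeat a pose let the fingers close. It gives the time, the measured TCP pose, the force and the opening at its end, in the units of the state.
- bot.read_state(): the state, without advancing time (a new reading comes with each control period).
- eyes.capture(name): name is "scene" or "top"; returns a dict with "image" (400x640x3 uint8, blue, green, red), "mtx" (3x3 intrinsics, pixels), "rvec" (rotation vector, rad) and "tvec" (3), from world to camera coordinates, as OpenCV has them. Camera axes: x right, y down, z forward; pixel columns grow to the right and rows downward; lengths in m; the calibration is good to about 2 mm. A picture is of the moment at which its call begins. There is no depth.
- bot.hand_in(): hands the job in, once; it reports no verdict.
Trained networks look in the newest picture that a camera, given by its name, has taken for a name from the list of things; names that differ only in an ending like _2 or _b are one class to them, and where a whole thing is asked for, a point or a joint stands for the part that bears it (a point fixed in the world has none). Each returns a list of dicts, best first, with "conf" (0 to 1); they miss things now and then, are a little off and sometimes report something else, mostly with a low value. They report only what shows in the picture. A call takes as long as a camera call. They do not tell look-alikes from the thing itself.
- models.recognise(camera, thing): "extent" ([left, top, right, bottom] as shares, 0 to 1, of the picture: columns of its width, rows of its height, round what is visible of it).
- models.spot_point(camera, thing): "point" ([column, row] as shares, 0 to 1, of the picture: columns of its width, rows of its height: a listed point, or the origin of a listed thing).
The state is a dict: "time_s": time; "joint_positions": joint angles; "qvel": joint speeds; "tau": joint torques, N m; "position": TCP position; "tcp_rot": TCP orientation; "force": force on the tool from outside, world axes, zero at the start; "moment": the same for the moment, N m; "opening": opening from 0.0 (shut) to 1.0 (fully open).
Only numpy, scipy, OpenCV 4.12 (cv2) and the standard library are available. Lean on these libraries where they do the work, as an engineer would, in place of code of your own. Each camera call takes 0.05 s, during which the arm holds its last target. There are 200 camera calls.

## Working session

There is one attempt and no reset: what is moved stays moved. The work goes in short steps, Python scripts to look and compute and a tool call to move; the robot and the scene stay as the last step left them, time stands still between calls to the robot, and variables do not carry over. Pictures are saved under pics/ and viewed, about 8 in all and at most 12, crops included, and the job is handed in when it is done.

Besides the shell and the picture viewer there is one more tool, called after ">>>" as a command line: name --argument value ..., lists and objects as JSON in quotes. arm_command: Moves the arm, as the interface text tells. Shift numbers are shares of 0.08 m and turn numbers shares of 60 degrees, none past 1 either way. Its arguments: {"type":"object","properties":{"translation":{"type":"array"},"rotation":{"type":"array"},"grip":{"type":"array"}},"required":["translation","rotation","grip"]}

```bash
mkdir -p pics; cat > h.py <<'E'
import numpy as np, cv2
from rig import bot, eyes, models
def cap(n):
    c=eyes.capture(n); R=cv2.Rodrigues(np.array(c["rvec"],float))[0]
    return c["image"],np.array(c["mtx"],float),R,np.array(c["tvec"],float).ravel()
def ray_z(cam,px,z):
    _,K,R,t=cam
    d=R.T@np.linalg.inv(K)@np.array([px[0],px[1],1.]); o=-R.T@t
    return o+d*(z-o[2])/d[2]
def proj(cam,p):
    _,K,R,t=cam; q=K@(R@np.array(p,float)+t); return q[:2]/q[2]
E
python3 - <<'E'
from h import *
np.set_printoptions(precision=3,suppress=True)
print(bot.read_state())
Z=dict(jar_a_mid=.0525,jar_b_mid=.0525,board_top=.02,tray_in=.005,rack=0,mortar=0,pestle=0,mug=0,soy=0,limes=0,canister=0)
for n in("scene","top"):
    c=cap(n); cv2.imwrite(f"pics/{n}0.png",c[0]); print(n,"campos",-c[2].T@c[3])
    for k,z in Z.items():
        for d in models.spot_point(n,k)[:4]:
            px=np.array(d["point"])*[640,400]; print(k,round(d["conf"],2),px.round(),ray_z(c,px,z))
E
```

```text
{'time_s': 0.0, 'joint_positions': array([-79.269,  30.278,  82.156,  -0.003,  67.688, -10.227]), 'qvel': array([ 0.084, -0.002,  0.089,  0.083,  0.012,  0.027]), 'tau': array([ -0.   , -44.005, -17.659,   0.063,   0.058,  -0.   ]), 'position': array([ 0.223, -0.583,  0.244]), 'tcp_rot': array([[-0.934, -0.   ,  0.358],
       [-0.358,  0.002, -0.934],
       [-0.   , -1.   , -0.002]]), 'force': array([-0.482, -0.277,  0.94 ]), 'moment': array([ 0.03 ,  0.016, -0.008]), 'opening': 1.0019932773403832}
scene campos [0.889 0.041 1.27 ]
jar_a_mid 0.85 [325. 261.] [0.65  0.071 0.052]
jar_a_mid 0.82 [484. 214.] [0.535 0.549 0.052]
jar_a_mid 0.78 [449. 188.] [0.45  0.458 0.052]
jar_b_mid 0.63 [266. 271.] [ 0.67  -0.099  0.052]
board_top 0.67 [409. 124.] [0.207 0.372 0.02 ]
board_top 0.61 [384. 190.] [0.432 0.267 0.02 ]
board_top 0.34 [300. 225.] [0.53  0.001 0.02 ]
tray_in 0.86 [199. 205.] [ 0.444 -0.309  0.005]
tray_in 0.22 [297. 224.] [ 0.52  -0.008  0.005]
mortar 0.76 [301. 190.] [0.408 0.009 0.   ]
pestle 0.77 [300. 224.] [0.52  0.002 0.   ]
pestle 0.54 [167. 272.] [ 0.644 -0.398  0.   
[... 276 characters left out ...]
 [0.194 0.078 1.715]
jar_a_mid 0.84 [172. 182.] [0.532 0.542 0.052]
jar_a_mid 0.75 [307. 147.] [0.654 0.074 0.052]
jar_a_mid 0.63 [202. 201.] [0.464 0.436 0.052]
jar_a_mid 0.4 [324. 187.] [0.51  0.015 0.052]
jar_b_mid 0.91 [358. 146.] [ 0.658 -0.106  0.052]
board_top 0.63 [257. 210.] [0.435 0.25  0.02 ]
tray_in 0.67 [411. 209.] [ 0.439 -0.293  0.005]
rack 0.21 [435. 150.] [ 0.655 -0.391  0.   ]
mortar 0.81 [322. 221.] [0.398 0.023 0.   ]
pestle 0.64 [327. 191.] [0.506 0.003 0.   ]
mug 0.56 [212. 150.] [0.658 0.418 0.   ]
soy 0.56 [438. 154.] [ 0.64 -0.4   0.  ]
soy 0.37 [284. 127.] [0.744 0.157 0.   ]
limes 0.71 [336. 121.] [ 0.766 -0.032  0.   ]
canister 0.84 [283. 123.] [0.759 0.162 0.   ]
```

View pics/scene0.png

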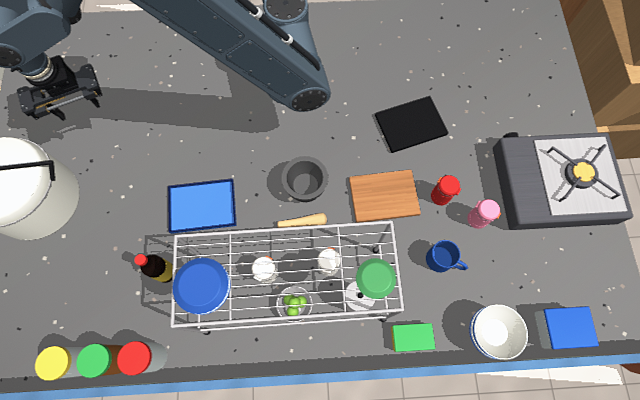

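View pics/top0.png

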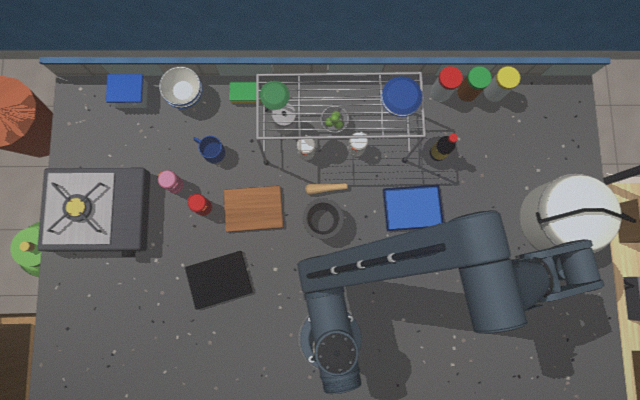

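The scene view shows the white jars at about (264,268) and (328,261), the red and pink look-alikes at (446,190) and (484,213), the board at (385,195), the black board look-alike at (410,124), and the tray at (201,205). I choose the two white jars and will check them in one crop.

```bash
python3 - <<'E'
from h import *
np.set_printoptions(precision=4,suppress=True)
cs={n:cap(n) for n in("scene","top")}
a=cv2.resize(cs["scene"][0][160:340,160:430],None,fx=2.9,fy=2.9,interpolation=cv2.INTER_CUBIC)
cv2.imwrite("pics/crop1.png",a)
a=cv2.resize(cs["top"][0][65:240,215:450],None,fx=3.2,fy=3.2,interpolation=cv2.INTER_CUBIC)
cv2.imwrite("pics/crop2.png",a)
for n,c in cs.items():
    print(n)
    for k,p in dict(a=(.652,.072),b=(.662,-.104)).items():
        print(k,"lid",proj(c,(*p,.105)),"base",proj(c,(*p,0)))
    hsv=cv2.cvtColor(c[0],cv2.COLOR_BGR2HSV)
    for k,lo,hi,z in(("board",(5,90,60),(18,255,255),.02),("tray",(100,120,60),(120,255,255),.018)):
        m=cv2.inRange(hsv,lo,hi); ct,_=cv2.findContours(m,0,2)
        for q in ct:
            if 1200<cv2.contourArea(q)<4500:
                r=cv2.minAreaRect(q); b=cv2.boxPoints(r)
                w=np.array([ray_z(c,x,z)[:2] for x in b]); ctr=w.mean(0)
                if .3<ctr[0]<.55 and abs(ctr[1])<.45:
                  e=w-np.roll(w,1,0); print(k,ctr,np.linalg.norm(e,axis=1),np.degrees(np.arctan2(e[:,1],e[:,0])))
    rk={"scene":[(175,235),(395,222),(403,312),(172,327)],"top":[(257,138),(424,137),(423,73),(257,75)]}[n]
    w=np.array([ray_z(c,x,.306)[:2] for x in rk]);print("rack",w,w.mean(0))
E
```

```text
scene
a lid [326.1631 257.9697] base [325.6591 265.1096]
b lid [261.9878 265.2693] base [266.4987 271.8777]
board [0.4483 0.2666] [0.1522 0.2114 0.1537 0.2038] [-177.7475   94.5384   -0.5704  -85.7632]
tray [ 0.4488 -0.2994] [0.1541 0.2121 0.1546 0.2046] [-170.8118   93.7984    6.3831  -86.4815]
rack [[ 0.6192 -0.2783]
 [ 0.6173  0.2323]
 [ 0.822   0.2266]
 [ 0.8243 -0.2747]] [ 0.7207 -0.0235]
top
a lid [307.7313 143.2865] base [307.6748 151.2772]
b lid [359.2195 140.2826] base [356.1553 148.424 ]
board [0.4421 0.2655] [0.1489 0.2012 0.1494 0.1983] [   5.4375  -85.9825 -175.6577   93.8511]
tray [ 0.4431 -0.2981] [0.1465 0.1996 0.1472 0.1968] [   3.3014  -85.0618 -177.7839   94.7632]
rack [[ 0.6116  0.2238]
 [ 0.6131 -0.2764]
 [ 0.8167 -0.2827]
 [ 0.8104  0.226 ]] [ 0.713  -0.0273]
```

View pics/crop1.png

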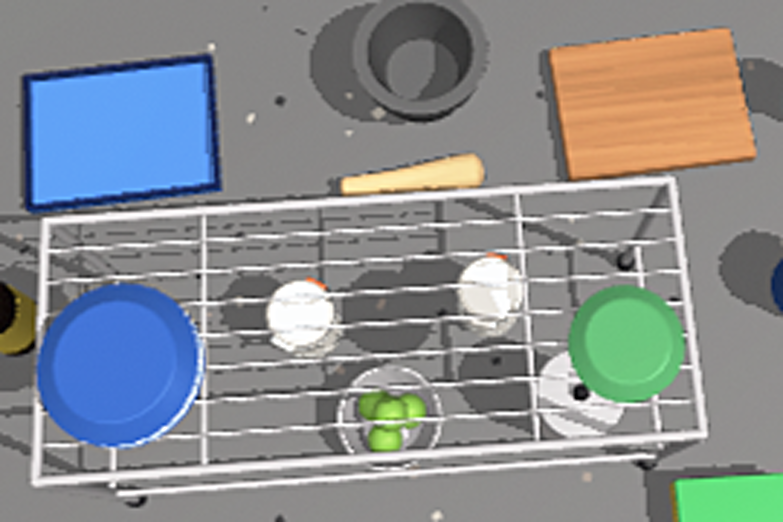

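View pics/crop2.png

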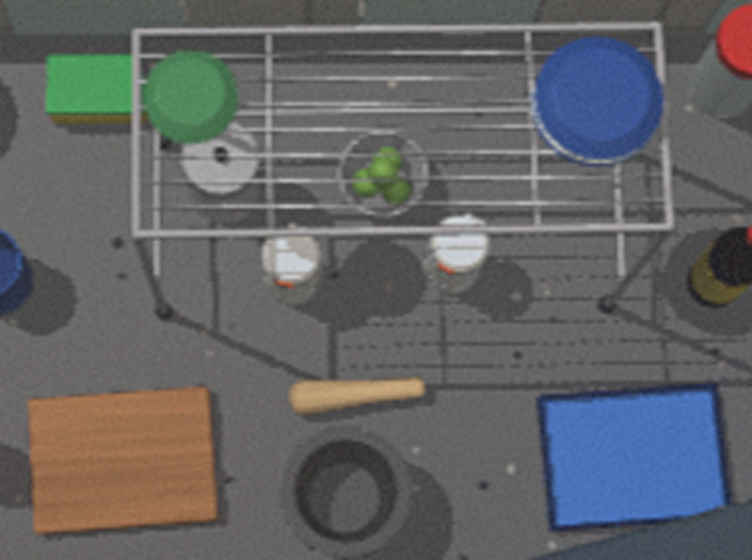

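The crop confirms two white jars with orange buttons, with lids at about scene (328,258) and (263,268). The red and pink ones are outside the crop. Best estimates: jar +y at (0.650, 0.075) and jar −y at (0.664, −0.103). In the rack frame both fall inside the stated ranges.

```bash
cat >> h.py <<'E'
from scipy.spatial.transform import Rotation as Ro
RT=np.array([[-.866,.5,0],[0,0,-1],[-.5,-.866,0]]); 
U,_,V=np.linalg.svd(RT); RT=U@V
def go(p,R=RT):
    s=bot.read_state(); C=np.array(s["tcp_rot"])
    print("t",round(s["time_s"],2),"pos",s["position"].round(4),"F",s["force"].round(2),"open",round(s["opening"],3))
    print("rot share",(Ro.from_matrix(C.T@R).as_rotvec(degrees=True)/60).round(3))
    d=np.array(p)-s["position"]
    print("shift(m/.08) in now-frame",(C.T@d/.08).round(3),"in target frame",(R.T@d/.08).round(3))
E
python3 -c "
from h import *
print(RT)
go((.5825,-.103,.216))"
```

```text
[[-0.86601905  0.500011    0.        ]
 [ 0.          0.         -1.        ]
 [-0.500011   -0.86601905  0.        ]]
t 1.3 pos [ 0.2236 -0.5836  0.2446] F [ 1.06 -0.26 -0.44] open 0.999
rot share [0.091 0.341 0.494]
shift(m/.08) in now-frame [-6.339  0.357 -4.006] in target frame [-3.707  2.552 -6.008]
```

>>> arm_command --translation '[[-0.2, 0, -0.1], [-0.4, 0, -0.2], [-0.6, 0, -0.35], [-0.8, 0, -0.5], [-0.8, 0, -0.5]]' --rotation '[[0.02, 0.07, 0.1], [0.04, 0.14, 0.2], [0.06, 0.21, 0.3], [0.08, 0.28, 0.4], [0.091, 0.341, 0.494]]' --grip '[-1, -1, -1, -1, -1]'

```text
time_s: 1.8
position: [0.2702, -0.5207, 0.245]
tcp_rot: [[-0.864, 0.503, -0.0], [0.002, 0.002, -1.0], [-0.503, -0.864, -0.003]]
force: [0.0, -0.5, -1.2]
opening: 1.002
```

>>> arm_command --translation '[[-0.27, 0.19, -0.44], [-0.535, 0.378, -0.877]]' --rotation '[[0, 0, 0], [0, 0, 0]]' --grip '[-1, -1]'

```text
time_s: 2.0
position: [0.3202, -0.454, 0.2395]
tcp_rot: [[-0.866, 0.5, -0.004], [0.004, -0.002, -1.0], [-0.5, -0.866, 0.0]]
force: [0.2, 0.4, -1.1]
opening: 1.0
```

>>> arm_command --translation '[[-0.27, 0.19, -0.44], [-0.535, 0.378, -0.877]]' --rotation '[[0, 0, 0], [0, 0, 0]]' --grip '[-1, -1]'

```text
time_s: 2.2
position: [0.3738, -0.3821, 0.2351]
tcp_rot: [[-0.866, 0.5, -0.001], [0.001, -0.001, -1.0], [-0.5, -0.866, 0.0]]
force: [1.2, -0.4, 0.4]
opening: 1.0
```

>>> arm_command --translation '[[-0.27, 0.19, -0.44], [-0.535, 0.378, -0.877]]' --rotation '[[0, 0, 0], [0, 0, 0]]' --grip '[-1, -1]'

```text
time_s: 2.4
position: [0.4263, -0.3117, 0.2304]
tcp_rot: [[-0.866, 0.5, -0.0], [0.0, -0.001, -1.0], [-0.5, -0.866, 0.0]]
force: [0.3, 0.3, 0.5]
opening: 1.003
```

>>> arm_command --translation '[[-0.27, 0.19, -0.44], [-0.535, 0.378, -0.877]]' --rotation '[[0, 0, 0], [0, 0, 0]]' --grip '[-1, -1]'

```text
time_s: 2.6
position: [0.4786, -0.2415, 0.2257]
tcp_rot: [[-0.866, 0.5, -0.0], [-0.0, -0.0, -1.0], [-0.5, -0.866, 0.0]]
force: [0.5, -0.2, 0.7]
opening: 0.999
```

>>> arm_command --translation '[[-0.27, 0.19, -0.44], [-0.535, 0.378, -0.877], [-0.535, 0.378, -0.877]]' --rotation '[[0, 0, 0], [0, 0, 0], [0, 0, 0]]' --grip '[-1, -1, -1]'

```text
time_s: 2.9
position: [0.5313, -0.1669, 0.2205]
tcp_rot: [[-0.866, 0.499, 0.01], [-0.007, 0.007, -1.0], [-0.499, -0.867, -0.002]]
force: [-0.1, 0.2, 0.2]
opening: 1.0
```

>>> arm_command --translation '[[-0.27, 0.19, -0.4], [-0.525, 0.37, -0.8], [-0.525, 0.37, -0.8], [-0.525, 0.37, -0.8]]' --rotation '[[0, 0, 0], [0, 0, 0], [0, 0, 0], [0, 0, 0]]' --grip '[-1, -1, -1, -1]'

```text
time_s: 3.3
position: [0.5811, -0.1083, 0.216]
tcp_rot: [[-0.866, 0.5, 0.002], [-0.002, 0.001, -1.0], [-0.5, -0.866, 0.0]]
force: [0.3, 0.5, 0.1]
opening: 0.998
```

```bash
python3 - <<'E'
from h import *
go((.6625,-.103,.0776))
for n,box in(("scene",(160,150,430,340)),("top",(250,60,430,220))):
    c=cap(n); im=c[0].copy()
    for p,col in(((.664,-.103),(255,0,255)),((.650,.075),(0,255,255))):
        for z in(.105,0):
            q=[proj(c,(p[0]+.031*np.cos(t),p[1]+.031*np.sin(t),z)) for t in np.linspace(0,6.28,40)]
            cv2.polylines(im,[(np.array(q)*16).round().astype(int).reshape(-1,1,2)],True,col,1,cv2.LINE_AA,4)
    x0,y0,x1,y1=box
    f=2.9; cv2.imwrite(f"pics/{n}3.png",cv2.resize(im[y0:y1,x0:x1],None,fx=f,fy=f,interpolation=cv2.INTER_NEAREST))
a,b=[cv2.imread(f"pics/{n}3.png") for n in("scene","top")]
cv2.imwrite("pics/s3.png",a)
E
```

```text
t 3.3 pos [ 0.5811 -0.1083  0.216 ] F [0.29 0.55 0.14] open 0.998
rot share [0.001 0.002 0.   ]
shift(m/.08) in now-frame [-0.017  2.007 -0.065] in target frame [-0.016  2.007 -0.067]
```

View pics/s3.png

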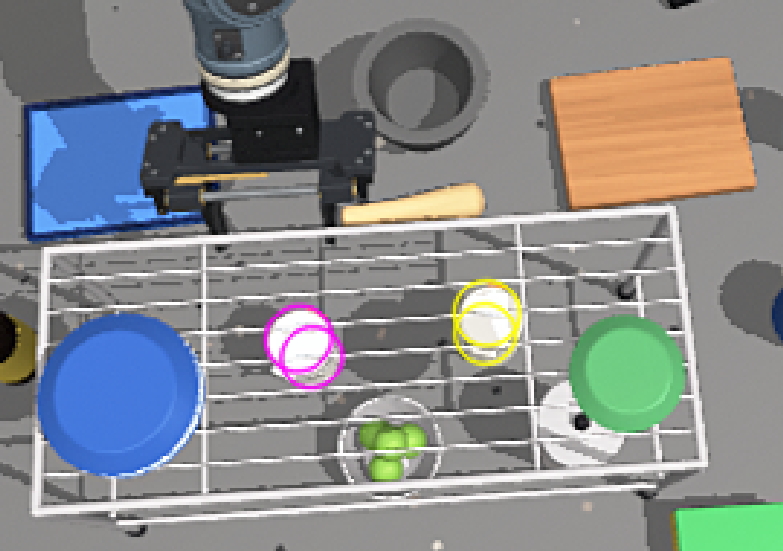

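View pics/top3.png

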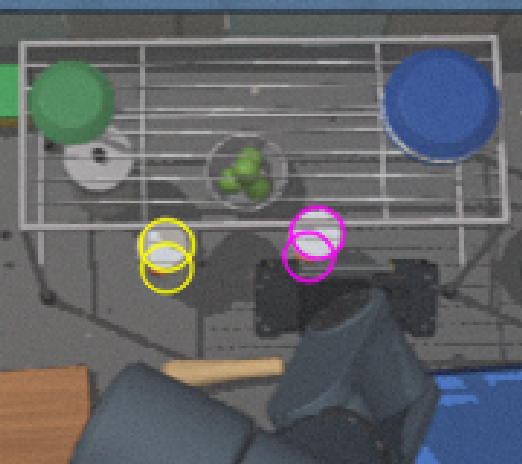

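The overlaid circles match both jars within about 2 mm in both views (scene crop lids at (299,338) and (487,312)). Next I go in along the tool axis.

>>> arm_command --translation '[[0, 0.2, -0.065], [0, 0.5, -0.065], [0, 0.8, -0.065], [-0.015, 1, -0.065]]' --rotation '[[0, 0, 0], [0, 0, 0], [0, 0, 0], [0, 0, 0]]' --grip '[-1, -1, -1, -1]'

```text
time_s: 3.8
position: [0.6215, -0.1054, 0.146]
tcp_rot: [[-0.867, 0.499, -0.003], [0.003, -0.001, -1.0], [-0.499, -0.867, -0.001]]
force: [-1.4, -0.2, 0.0]
opening: 0.993
```

>>> arm_command --translation '[[0, 0.25, 0], [0, 0.5, 0], [0, 0.75, 0], [0, 1, 0], [0, 1, 0]]' --rotation '[[0, 0, 0], [0, 0, 0], [0, 0, 0], [0, 0, 0], [0, 0, 0]]' --grip '[-1, -1, -1, -1, -1]'

```text
time_s: 4.3
position: [0.6614, -0.1052, 0.0759]
tcp_rot: [[-0.867, 0.498, -0.003], [0.003, -0.0, -1.0], [-0.498, -0.867, -0.001]]
force: [-0.2, 0.4, 0.2]
opening: 1.001
```

>>> arm_command --translation '[[0, 0, -0.02], [0, 0, -0.02], [0, 0, -0.02], [0, 0, -0.02], [0, 0, -0.02]]' --rotation '[[0, 0, 0], [0, 0, 0], [0, 0, 0], [0, 0, 0], [0, 0, 0]]' --grip '[-0.6, -0.4, 0, 0.5, 1]'

```text
time_s: 4.8
position: [0.6621, -0.1016, 0.0789]
tcp_rot: [[-0.866, 0.501, 0.001], [-0.001, 0.0, -1.0], [-0.501, -0.866, 0.0]]
force: [-2.0, 0.4, 3.7]
opening: 0.712
```

>>> arm_command --translation '[[0, 0, 0], [0, 0, 0], [0, 0, 0]]' --rotation '[[0, 0, 0], [0, 0, 0], [0, 0, 0]]' --grip '[1, 1, 1]'

```text
time_s: 5.1
position: [0.6622, -0.1015, 0.0789]
tcp_rot: [[-0.866, 0.501, 0.001], [-0.001, 0.0, -1.0], [-0.501, -0.866, 0.0]]
force: [-1.4, 0.5, 5.9]
opening: 0.711
```

>>> arm_command --translation '[[-0.04, -0.07, 0], [-0.08, -0.14, 0], [-0.12, -0.205, 0], [-0.156, -0.27, 0], [-0.156, -0.27, 0]]' --rotation '[[0, 0, 0], [0, 0, 0], [0, 0, 0], [0, 0, 0], [0, 0, 0]]' --grip '[1, 1, 1, 1, 1]'

```text
time_s: 5.6
position: [0.662, -0.1015, 0.1032]
tcp_rot: [[-0.866, 0.5, 0.001], [-0.001, 0.0, -1.0], [-0.5, -0.866, 0.0]]
force: [-0.7, 0.8, -1.5]
opening: 0.709
```

>>> arm_command --translation '[[0, 0, 0], [0, 0, 0], [0, 0, 0]]' --rotation '[[0, 0, 0], [0, 0, 0], [0, 0, 0]]' --grip '[1, 1, 1]'

```text
time_s: 5.9
position: [0.6617, -0.1014, 0.1023]
tcp_rot: [[-0.867, 0.499, 0.0], [-0.0, 0.001, -1.0], [-0.499, -0.867, -0.001]]
force: [-0.2, -0.4, -1.2]
opening: 0.72
```

```bash
cat >> h.py <<'E'
def weigh(n=10):
    f=[]
    for i in range(n):
        eyes.capture("scene"); s=bot.read_state(); f.append(np.r_[s["force"],s["tau"][1:3]])
    f=np.array(f); print("mean",f.mean(0).round(2),"sd",f.std(0).round(2),"pos",s["position"],"open",s["opening"],s["time_s"])
E
python3 -c "
from h import *
weigh()"
```

```text
mean [  0.05   0.06  -1.36 -43.85 -10.22] sd [0.45 0.71 0.69 0.02 0.01] pos [ 0.66198219 -0.10158515  0.10293037] open 0.714130205575869 6.4
```

>>> arm_command --translation '[[0.04, 0.07, 0], [0.08, 0.14, 0], [0.12, 0.205, 0], [0.14, 0.245, 0], [0.15, 0.26, 0]]' --rotation '[[0, 0, 0], [0, 0, 0], [0, 0, 0], [0, 0, 0], [0, 0, 0]]' --grip '[1, 1, 1, 1, 1]'

```text
time_s: 6.9
position: [0.6621, -0.1015, 0.0789]
tcp_rot: [[-0.866, 0.5, 0.0], [0.0, 0.001, -1.0], [-0.5, -0.866, -0.001]]
force: [-3.4, 0.8, 6.7]
opening: 0.713
```

>>> arm_command --translation '[[0, 0, 0], [0, 0, 0]]' --rotation '[[0, 0, 0], [0, 0, 0]]' --grip '[1, 1]'

```text
time_s: 7.1
position: [0.6621, -0.1017, 0.0791]
tcp_rot: [[-0.866, 0.5, 0.0], [-0.0, 0.0, -1.0], [-0.5, -0.866, -0.0]]
force: [0.1, 1.2, -1.4]
opening: 0.711
```

>>> arm_command --translation '[[0.005, 0.008, 0], [0.005, 0.008, 0], [0.005, 0.008, 0], [0.005, 0.008, 0], [0.005, 0.008, 0]]' --rotation '[[0, 0, 0], [0, 0, 0], [0, 0, 0], [0, 0, 0], [0, 0, 0]]' --grip '[1, -0.5, -1, -1, -1]'

```text
time_s: 7.6
position: [0.662, -0.1017, 0.0781]
tcp_rot: [[-0.866, 0.5, 0.0], [-0.0, 0.0, -1.0], [-0.5, -0.866, -0.0]]
force: [-0.7, 0.2, 0.3]
opening: 0.93
```

>>> arm_command --translation '[[0, -0.2, 0], [0, -0.5, 0], [0, -0.8, 0], [0, -1, 0]]' --rotation '[[0, 0, 0], [0, 0, 0], [0, 0, 0], [0, 0, 0]]' --grip '[-1, -1, -1, -1]'

```text
time_s: 8.0
position: [0.6214, -0.1016, 0.1485]
tcp_rot: [[-0.866, 0.5, 0.0], [-0.0, 0.0, -1.0], [-0.5, -0.866, 0.0]]
force: [-0.2, -0.0, -0.1]
opening: 0.999
```

>>> arm_command --translation '[[0, -0.5, 0], [0, -1, 0], [0, -1, 0]]' --rotation '[[0, 0, 0], [0, 0, 0], [0, 0, 0]]' --grip '[-1, -1, -1]'

```text
time_s: 8.3
position: [0.5818, -0.1021, 0.2208]
tcp_rot: [[-0.863, 0.504, 0.0], [-0.002, -0.002, -1.0], [-0.504, -0.863, 0.003]]
force: [0.1, -0.3, 0.2]
opening: 0.999
```

```bash
python3 -c "
from h import *
weigh(6)
go((.5685,.075,.216))"
```

```text
mean [ 1.700e-01  1.800e-01 -2.000e-02 -3.469e+01 -1.311e+01] sd [0.37 0.45 0.55 0.28 0.05] pos [ 0.58198284 -0.10148326  0.21530555] open 1.000159893040529 8.6
t 8.6 pos [ 0.582  -0.1015  0.2153] F [-0.46 -0.44 -0.47] open 1.0
rot share [ 0.001 -0.     0.002]
shift(m/.08) in now-frame [ 0.142 -0.088 -2.206] in target frame [ 0.142 -0.092 -2.206]
```

>>> arm_command --translation '[[0.07, -0.045, -0.5], [0.142, -0.09, -1], [0.142, -0.09, -1]]' --rotation '[[0, 0, 0], [0, 0, 0], [0, 0, 0]]' --grip '[-1, -1, -1]'

```text
time_s: 8.9
position: [0.5656, -0.0168, 0.2149]
tcp_rot: [[-0.87, 0.493, 0.007], [-0.004, 0.006, -1.0], [-0.494, -0.87, -0.003]]
force: [-0.1, 0.8, 0.2]
opening: 1.0
```

>>> arm_command --translation '[[0, 0, -0.5], [0, 0, -1], [0, 0, -1.0]]' --rotation '[[0, 0, 0], [0, 0, 0], [0, 0, 0]]' --grip '[-1, -1, -1]'

```text
time_s: 9.2
position: [0.5678, 0.0617, 0.216]
tcp_rot: [[-0.868, 0.497, 0.006], [-0.005, 0.003, -1.0], [-0.497, -0.868, -0.001]]
force: [0.0, 0.9, 0.3]
opening: 1.002
```

>>> arm_command --translation '[[0, 0, -0.2], [0, 0, -0.2], [0, 0, -0.2]]' --rotation '[[0, 0, 0], [0, 0, 0], [0, 0, 0]]' --grip '[-1, -1, -1]'

```text
time_s: 9.5
position: [0.5688, 0.0738, 0.2168]
tcp_rot: [[-0.867, 0.499, 0.001], [-0.0, 0.0, -1.0], [-0.499, -0.867, -0.0]]
force: [0.3, 1.0, -0.8]
opening: 1.002
```

```bash
python3 -c "
from h import *
go((.6485,.075,.0776))"
```

```text
t 9.5 pos [0.5688 0.0738 0.2168] F [ 0.35  1.01 -0.82] open 1.002
rot share [0.    0.    0.001]
shift(m/.08) in now-frame [ 0.004  2.005 -0.015] in target frame [ 0.007  2.005 -0.016]
```

>>> arm_command --translation '[[0, 0.2, -0.015], [0, 0.5, -0.015], [0, 0.8, -0.015], [0, 1, -0.015]]' --rotation '[[0, 0, 0], [0, 0, 0], [0, 0, 0], [0, 0, 0]]' --grip '[-1, -1, -1, -1]'

```text
time_s: 9.9
position: [0.6092, 0.0738, 0.1465]
tcp_rot: [[-0.867, 0.499, -0.002], [0.001, -0.001, -1.0], [-0.499, -0.867, 0.0]]
force: [0.8, -0.3, 0.5]
opening: 0.999
```

>>> arm_command --translation '[[0, 0.25, 0], [0, 0.5, 0], [0, 0.75, 0], [0, 1, 0], [0, 1, 0]]' --rotation '[[0, 0, 0], [0, 0, 0], [0, 0, 0], [0, 0, 0], [0, 0, 0]]' --grip '[-1, -1, -1, -1, -1]'

```text
time_s: 10.4
position: [0.6489, 0.0737, 0.0763]
tcp_rot: [[-0.868, 0.497, -0.003], [0.003, -0.001, -1.0], [-0.497, -0.868, -0.001]]
force: [-0.2, 0.0, -0.7]
opening: 0.999
```

>>> arm_command --translation '[[0, 0, 0], [0, 0, 0], [0, 0, 0], [0, 0, 0], [0, 0, 0]]' --rotation '[[0, 0, 0], [0, 0, 0], [0, 0, 0], [0, 0, 0], [0, 0, 0]]' --grip '[-0.6, -0.4, 0, 0.5, 1]'

```text
time_s: 10.9
position: [0.6488, 0.0762, 0.08]
tcp_rot: [[-0.865, 0.501, 0.001], [-0.001, 0.001, -1.0], [-0.501, -0.865, -0.0]]
force: [-0.6, 3.4, 4.6]
opening: 0.698
```

>>> arm_command --translation '[[0, 0, 0], [0, 0, 0], [0, 0, 0]]' --rotation '[[0, 0, 0], [0, 0, 0], [0, 0, 0]]' --grip '[1, 1, 1]'

```text
time_s: 11.2
position: [0.6489, 0.0763, 0.0799]
tcp_rot: [[-0.865, 0.501, 0.001], [-0.001, 0.001, -1.0], [-0.501, -0.865, -0.0]]
force: [-1.7, 3.4, 6.9]
opening: 0.692
```

```bash
python3 - <<'E'
from h import *
weigh(3)
c=cap("scene"); im=c[0][220:300,290:365]
cv2.imwrite("pics/g4.png",cv2.resize(im,None,fx=7,fy=7,interpolation=cv2.INTER_CUBIC))
print([proj(c,(.650,.075,z))-[290,220] for z in(.105,0)])
E
```

```text
mean [ -1.07   3.86   6.78 -38.84  -7.48] sd [0.07 0.7  0.4  0.   0.  ] pos [0.64886395 0.07621794 0.07991375] open 0.6996359909672987 11.35
[array([37.20840356, 37.18956299]), array([36.62347974, 44.38616967])]
```

View pics/g4.png

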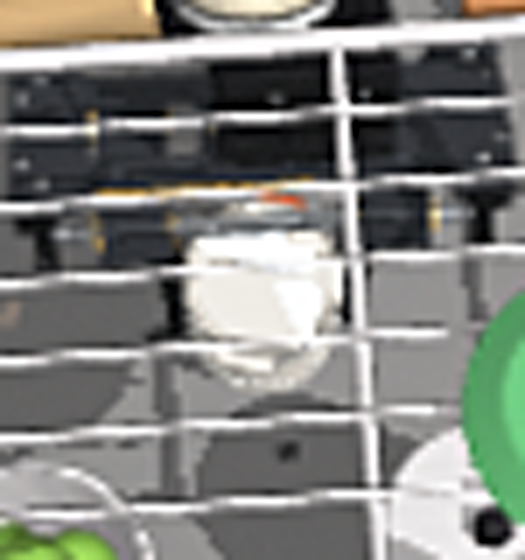

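Jar a sits upright between the fingers (crop (260,300)). Next I lift it and weigh it.

>>> arm_command --translation '[[-0.04, -0.07, 0], [-0.08, -0.14, 0], [-0.12, -0.205, 0], [-0.156, -0.27, 0], [-0.156, -0.27, 0]]' --rotation '[[0, 0, 0], [0, 0, 0], [0, 0, 0], [0, 0, 0], [0, 0, 0]]' --grip '[1, 1, 1, 1, 1]'

```text
time_s: 11.9
position: [0.6477, 0.0755, 0.1034]
tcp_rot: [[-0.867, 0.498, 0.001], [-0.001, 0.0, -1.0], [-0.498, -0.867, -0.0]]
force: [-0.3, 0.1, -3.1]
opening: 0.696
```

```bash
python3 - <<'E'
from h import *
weigh()
go((.4425,.265,.2))
c=cap("scene"); im=c[0][220:300,290:365]
cv2.imwrite("pics/g5.png",cv2.resize(im,None,fx=7,fy=7,interpolation=cv2.INTER_CUBIC))
E
```

```text
mean [ 4.000e-02  2.000e-02 -3.790e+00 -4.415e+01 -1.027e+01] sd [0.31 0.44 0.55 0.14 0.05] pos [0.6483685  0.07558968 0.10346185] open 0.6949202936933521 12.4
t 12.4 pos [0.6484 0.0756 0.1035] F [ 0.28  0.35 -3.22] open 0.695
rot share [0.    0.    0.001]
shift(m/.08) in now-frame [ 1.627 -2.329 -2.369] in target frame [ 1.625 -2.332 -2.368]
```

View pics/g5.png

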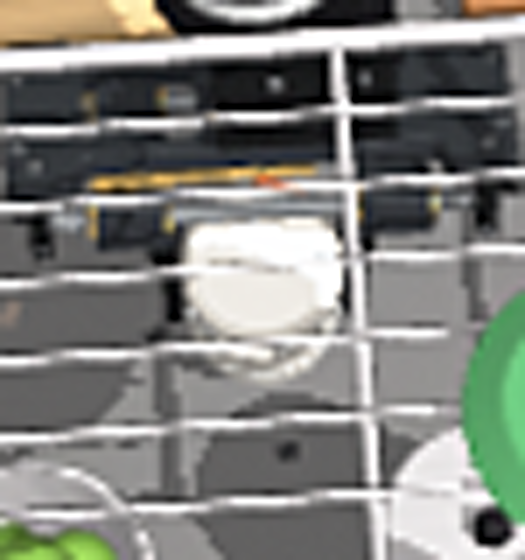

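Jar a weighs 3.8 N and jar b 1.4 N, with no bias when empty. So a is the full one, about 0.25 kg heavier, which agrees with the description. I carry a to the board.

>>> arm_command --translation '[[0, -0.2, 0], [0, -0.45, 0], [0, -0.75, 0], [0, -1, 0]]' --rotation '[[0, 0, 0], [0, 0, 0], [0, 0, 0], [0, 0, 0]]' --grip '[1, 1, 1, 1]'

```text
time_s: 12.85
position: [0.6078, 0.0756, 0.1736]
tcp_rot: [[-0.866, 0.499, 0.0], [-0.0, 0.0, -1.0], [-0.499, -0.866, -0.0]]
force: [0.2, 0.5, -3.1]
opening: 0.697
```

>>> arm_command --translation '[[0, -0.3, 0], [0, -0.6, 0], [0, -0.85, 0], [0, -1, 0], [0, -1, 0]]' --rotation '[[0, 0, 0], [0, 0, 0], [0, 0, 0], [0, 0, 0], [0, 0, 0]]' --grip '[1, 1, 1, 1, 1]'

```text
time_s: 13.35
position: [0.5684, 0.0756, 0.2438]
tcp_rot: [[-0.865, 0.502, 0.001], [-0.0, 0.0, -1.0], [-0.502, -0.865, -0.0]]
force: [0.2, -0.3, -4.1]
opening: 0.695
```

>>> arm_command --translation '[[0.1, -0.02, -0.15], [0.25, -0.05, -0.35], [0.4, -0.08, -0.57], [0.54, -0.11, -0.79]]' --rotation '[[0, 0, 0], [0, 0, 0], [0, 0, 0], [0, 0, 0]]' --grip '[1, 1, 1, 1]'

```text
time_s: 13.75
position: [0.5262, 0.1391, 0.2271]
tcp_rot: [[-0.867, 0.498, -0.0], [0.001, 0.0, -1.0], [-0.498, -0.867, -0.001]]
force: [-0.1, -0.5, -4.6]
opening: 0.697
```

>>> arm_command --translation '[[0.14, -0.03, -0.2], [0.27, -0.05, -0.4], [0.4, -0.08, -0.6], [0.54, -0.11, -0.79]]' --rotation '[[0, 0, 0], [0, 0, 0], [0, 0, 0], [0, 0, 0]]' --grip '[1, 1, 1, 1]'

```text
time_s: 14.15
position: [0.4847, 0.2028, 0.2134]
tcp_rot: [[-0.867, 0.499, 0.0], [0.0, 0.001, -1.0], [-0.499, -0.867, -0.001]]
force: [1.3, -0.2, -3.0]
opening: 0.696
```

>>> arm_command --translation '[[0.18, -0.03, -0.26], [0.34, -0.07, -0.5], [0.46, -0.09, -0.68], [0.54, -0.11, -0.79], [0.54, -0.11, -0.79]]' --rotation '[[0, 0, 0], [0, 0, 0], [0, 0, 0], [0, 0, 0], [0, 0, 0]]' --grip '[1, 1, 1, 1, 1]'

```text
time_s: 14.65
position: [0.4422, 0.2665, 0.1992]
tcp_rot: [[-0.867, 0.498, 0.003], [-0.002, 0.002, -1.0], [-0.498, -0.867, -0.001]]
force: [0.6, -0.1, -3.2]
opening: 0.693
```

```bash
python3 - <<'E'
from h import *
go((.4425,.2655,.104))
c=cap("scene"); im=c[0].copy()
p=bot.read_state()["position"]+[.0015,0,-.0026]
print(p)
for z in(.030,-.075):
    q=[proj(c,p+[.031*np.cos(t),.031*np.sin(t),z]) for t in np.linspace(0,6.28,40)]
    cv2.polylines(im,[(np.array(q)*16).round().astype(int).reshape(-1,1,2)],True,(255,0,255),1,cv2.LINE_AA,4)
x,y=proj(c,p).astype(int); im=im[max(0,y-60):y+60,x-80:x+80]
cv2.imwrite("pics/g6.png",cv2.resize(im,None,fx=4.5,fy=4.5,interpolation=cv2.INTER_CUBIC))
E
```

```text
t 14.65 pos [0.4422 0.2665 0.1992] F [ 0.62 -0.06 -3.15] open 0.693
rot share [0.002 0.002 0.002]
shift(m/.08) in now-frame [0.589 1.034 0.013] in target frame [0.592 1.033 0.012]
[0.44421591 0.26582693 0.19694224]
```

View pics/g6.png

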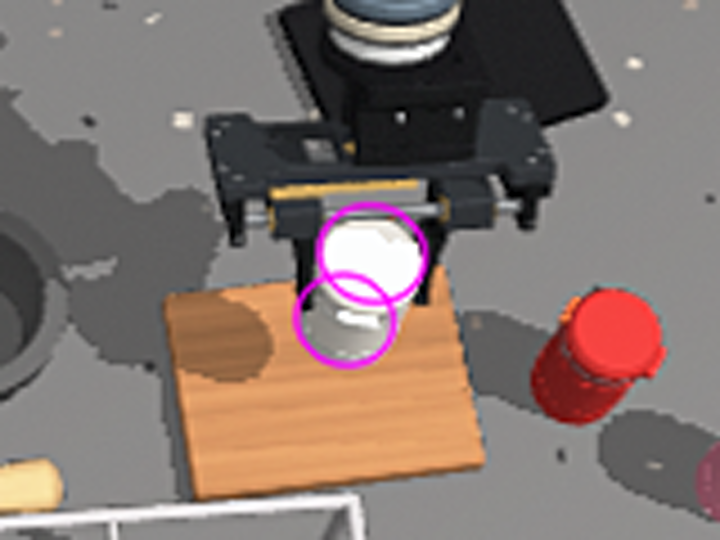

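The jar is upright and matches its predicted outline. It is above the board's middle, so I lower it.

>>> arm_command --translation '[[0.06, 0.1, 0], [0.17, 0.29, 0], [0.29, 0.5, 0], [0.4, 0.7, 0], [0.48, 0.84, 0]]' --rotation '[[0, 0, 0], [0, 0, 0], [0, 0, 0], [0, 0, 0], [0, 0, 0]]' --grip '[1, 1, 1, 1, 1]'

```text
time_s: 15.2
position: [0.4585, 0.2661, 0.1459]
tcp_rot: [[-0.888, 0.46, 0.007], [-0.005, 0.007, -1.0], [-0.46, -0.888, -0.004]]
force: [-1.2, -0.7, -3.5]
opening: 0.694
```

>>> arm_command --translation '[[0.04, 0.07, 0], [0.08, 0.14, 0], [0.1, 0.175, 0], [0.1, 0.175, 0], [0.1, 0.175, 0]]' --rotation '[[0, 0, 0], [0, 0, 0], [0, 0, 0], [0, 0, 0], [0, 0, 0]]' --grip '[1, 1, 1, 1, 1]'

```text
time_s: 15.7
position: [0.4602, 0.2669, 0.1371]
tcp_rot: [[-0.893, 0.451, 0.011], [-0.008, 0.009, -1.0], [-0.451, -0.893, -0.004]]
force: [-0.0, -0.1, -4.1]
opening: 0.692
```

>>> arm_command --translation '[[0.01, 0.016, 0], [0.014, 0.024, 0], [0.014, 0.024, 0]]' --rotation '[[0, 0, 0], [0, 0, 0], [0, 0, 0]]' --grip '[1, 1, 1]'

```text
time_s: 16.0
position: [0.4607, 0.267, 0.1356]
tcp_rot: [[-0.893, 0.449, 0.012], [-0.008, 0.009, -1.0], [-0.449, -0.893, -0.004]]
force: [-0.2, 0.1, -3.5]
opening: 0.697
```

```bash
python3 -c "
from h import *
s=bot.read_state();print(s['joint_positions'])
R=np.array(s['tcp_rot']);print(R.round(3), s['position'])"
```

```text
[ 23.30076659  30.47652226 117.26818084 -53.61265517  12.15319651
 163.52243882]
[[-0.893  0.449  0.012]
 [-0.008  0.009 -1.   ]
 [-0.449 -0.893 -0.004]] [0.46070568 0.26696856 0.13557439]
```

Joint 6 hit its limit because the wrist is nearly singular with the tool pointing to +x here. I'll go back up and yaw the tool about the vertical to point to +y, which keeps the jar upright, before lowering.

>>> arm_command --translation '[[-0.1, -0.17, 0], [-0.3, -0.5, 0], [-0.45, -0.75, 0], [-0.577, -1, 0], [-0.577, -1, 0]]' --rotation '[[0, 0, 0], [0, 0, 0], [0, 0, 0], [0, 0, 0], [0, 0, 0]]' --grip '[1, 1, 1, 1, 1]'

```text
time_s: 16.5
position: [0.4677, 0.2674, 0.231]
tcp_rot: [[-0.89, 0.455, 0.011], [-0.007, 0.012, -1.0], [-0.455, -0.89, -0.007]]
force: [1.1, 0.4, -3.7]
opening: 0.693
```

```bash
cat >> h.py <<'E'
def yaw(a): return Ro.from_euler('z',a,degrees=True).as_matrix()@RT
E
python3 -c "
from h import *
s=bot.read_state();print(s['joint_positions'])
go((.4425,.2655,.23)); go((.4425,.2655,.23),yaw(45))"
```

```text
[ 22.97454992  19.56803672 111.89242231 -23.33718519  24.92009913
 131.61813535]
t 16.5 pos [0.4677 0.2674 0.231 ] F [ 1.06  0.44 -3.67] open 0.693
rot share [0.011 0.006 0.049]
shift(m/.08) in now-frame [ 0.286 -0.132  0.021] in target frame [ 0.279 -0.147  0.024]
t 16.5 pos [0.4677 0.2674 0.231 ] F [ 1.06  0.44 -3.67] open 0.693
rot share [-0.347 -0.653  0.044]
shift(m/.08) in now-frame [ 0.286 -0.132  0.021] in target frame [ 0.214 -0.109 -0.205]
```

>>> arm_command --translation '[[0, 0, 0], [0, 0, 0], [0, 0, 0], [0, 0, 0], [0, 0, 0]]' --rotation '[[-0.05, -0.1, 0.044], [-0.12, -0.23, 0.044], [-0.2, -0.37, 0.044], [-0.28, -0.52, 0.044], [-0.347, -0.653, 0.044]]' --grip '[1, 1, 1, 1, 1]'

```text
time_s: 17.0
position: [0.4625, 0.2653, 0.2241]
tcp_rot: [[-0.813, 0.432, 0.39], [-0.342, 0.188, -0.921], [-0.471, -0.882, -0.005]]
force: [0.4, 0.3, -3.9]
opening: 0.693
```

>>> arm_command --translation '[[0, 0, 0], [0, 0, 0]]' --rotation '[[0, 0, 0], [0, 0, 0]]' --grip '[1, 1]'

```text
time_s: 17.2
position: [0.4634, 0.2653, 0.2248]
tcp_rot: [[-0.814, 0.434, 0.385], [-0.337, 0.187, -0.923], [-0.472, -0.881, -0.006]]
force: [0.5, -0.4, -3.9]
opening: 0.694
```

```bash
python3 -c "
from h import *
s=bot.read_state();print(s['joint_positions'],s['tcp_rot'])
go((.4425,.2655,.23),yaw(90))"
```

```text
[ 15.90662838  18.62187513 116.13313944  11.54495852  17.59104785
  73.1762563 ] [[-0.81444327  0.43392134  0.38521999]
 [-0.33708201  0.18655378 -0.92280735]
 [-0.47229004 -0.88142496 -0.00567039]]
t 17.2 pos [0.4634 0.2653 0.2248] F [ 0.48 -0.36 -3.87] open 0.694
rot share [-0.542 -0.983  0.024]
shift(m/.08) in now-frame [ 0.181 -0.171 -0.103] in target frame [-0.035 -0.056 -0.261]
```

>>> arm_command --translation '[[0, 0, 0], [0, 0, 0], [0, 0, 0], [0, 0, 0], [0, 0, 0]]' --rotation '[[-0.06, -0.11, 0.01], [-0.12, -0.22, 0.015], [-0.18, -0.33, 0.02], [-0.24, -0.44, 0.02], [-0.3, -0.54, 0.02]]' --grip '[1, 1, 1, 1, 1]'

```text
time_s: 17.7
position: [0.4628, 0.2661, 0.2252]
tcp_rot: [[-0.531, 0.293, 0.795], [-0.692, 0.392, -0.607], [-0.489, -0.872, -0.006]]
force: [-1.0, 0.5, -3.6]
opening: 0.699
```

```bash
python3 -c "
from h import *
s=bot.read_state();print(s['joint_positions'])
go((.4425,.2655,.2),yaw(90))"
```

```text
[  6.50685016  19.45893537 115.10341349  42.68048193  31.6885455
   9.7312723 ]
t 17.7 pos [0.4628 0.2661 0.2252] F [-0.96  0.48 -3.58] open 0.699
rot share [-0.303 -0.544  0.01 ]
shift(m/.08) in now-frame [ 0.294  0.198 -0.195] in target frame [ 0.164  0.269 -0.253]
```

>>> arm_command --translation '[[0.06, 0.04, -0.04], [0.12, 0.08, -0.08], [0.18, 0.12, -0.12], [0.24, 0.16, -0.16], [0.294, 0.198, -0.195]]' --rotation '[[-0.06, -0.11, 0.01], [-0.12, -0.22, 0.01], [-0.18, -0.33, 0.01], [-0.24, -0.44, 0.01], [-0.303, -0.544, 0.01]]' --grip '[1, 1, 1, 1, 1]'

```text
time_s: 18.2
position: [0.4434, 0.2645, 0.1995]
tcp_rot: [[-0.001, 0.001, 1.0], [-0.867, 0.497, -0.002], [-0.497, -0.867, 0.001]]
force: [0.5, 0.8, -3.2]
opening: 0.694
```

>>> arm_command --translation '[[0, 0, 0], [0, 0, 0]]' --rotation '[[0, 0, 0], [0, 0, 0]]' --grip '[1, 1]'

```text
time_s: 18.4
position: [0.444, 0.2652, 0.2001]
tcp_rot: [[-0.007, 0.005, 1.0], [-0.866, 0.499, -0.008], [-0.499, -0.866, 0.001]]
force: [0.1, 0.1, -3.2]
opening: 0.695
```

```bash
python3 -c "
from h import *
s=bot.read_state();print(s['joint_positions'],s['tcp_rot'])
go((.443,.2655,.106),yaw(90))"
```

```text
[  1.63354746  25.46037261 110.05678292  40.0710313   50.82269082
 -25.5456426 ] [[-0.00672181  0.00517603  0.99996401]
 [-0.86634694  0.49937188 -0.00840849]
 [-0.49939743 -0.86637229  0.00112755]]
t 18.4 pos [0.444  0.2652 0.2001] F [ 0.09  0.1  -3.16] open 0.695
rot share [-0.005 -0.006  0.001]
shift(m/.08) in now-frame [ 0.584  1.021 -0.013] in target frame [ 0.585  1.02  -0.012]
```

>>> arm_command --translation '[[0.06, 0.1, 0], [0.17, 0.29, 0], [0.29, 0.5, 0], [0.4, 0.7, 0], [0.48, 0.84, 0]]' --rotation '[[0, 0, 0], [0, 0, 0], [0, 0, 0], [0, 0, 0], [0, 0, 0]]' --grip '[1, 1, 1, 1, 1]'

```text
time_s: 18.9
position: [0.4433, 0.2657, 0.1219]
tcp_rot: [[-0.005, 0.004, 1.0], [-0.866, 0.5, -0.007], [-0.5, -0.866, 0.001]]
force: [0.3, -0.5, -2.7]
opening: 0.697
```

>>> arm_command --translation '[[0.04, 0.07, 0], [0.07, 0.12, 0], [0.09, 0.155, 0], [0.1, 0.175, 0], [0.1, 0.175, 0]]' --rotation '[[0, 0, 0], [0, 0, 0], [0, 0, 0], [0, 0, 0], [0, 0, 0]]' --grip '[1, 1, 1, 1, 1]'

```text
time_s: 19.4
position: [0.4443, 0.266, 0.1074]
tcp_rot: [[-0.003, 0.005, 1.0], [-0.865, 0.501, -0.005], [-0.501, -0.865, 0.003]]
force: [0.8, -0.3, -3.0]
opening: 0.696
```

```bash
python3 -c "
from h import *
weigh(4)
go((.443,.2655,.1),yaw(90))"
```

```text
mean [  0.2   -0.17  -3.77 -37.83  -5.87] sd [0.45 0.47 0.21 0.05 0.01] pos [0.44430054 0.26599101 0.10750881] open 0.6942618120558588 19.6
t 19.6 pos [0.4443 0.266  0.1075] F [-0.32 -0.87 -3.85] open 0.694
rot share [-0.005 -0.003 -0.001]
shift(m/.08) in now-frame [ 0.052  0.078 -0.016] in target frame [ 0.052  0.078 -0.016]
```

>>> arm_command --translation '[[0.012, 0.022, 0], [0.02, 0.034, 0], [0.025, 0.043, 0], [0.031, 0.054, 0], [0.031, 0.054, 0]]' --rotation '[[0, 0, 0], [0, 0, 0], [0, 0, 0], [0, 0, 0], [0, 0, 0]]' --grip '[1, 1, 1, 1, 1]'

```text
time_s: 20.1
position: [0.444, 0.266, 0.102]
tcp_rot: [[-0.004, 0.004, 1.0], [-0.865, 0.501, -0.005], [-0.501, -0.865, 0.002]]
force: [0.2, 0.5, -3.4]
opening: 0.696
```

>>> arm_command --translation '[[0.006, 0.011, 0], [0.012, 0.022, 0], [0.012, 0.022, 0]]' --rotation '[[0, 0, 0], [0, 0, 0], [0, 0, 0]]' --grip '[1, 1, 1]'

```text
time_s: 20.4
position: [0.4441, 0.2661, 0.1001]
tcp_rot: [[-0.004, 0.004, 1.0], [-0.865, 0.501, -0.005], [-0.501, -0.865, 0.002]]
force: [-0.6, 0.1, -3.0]
opening: 0.696
```

>>> arm_command --translation '[[0.006, 0.011, 0], [0.006, 0.011, 0], [0.006, 0.011, 0]]' --rotation '[[0, 0, 0], [0, 0, 0], [0, 0, 0]]' --grip '[1, 1, 1]'

```text
time_s: 20.7
position: [0.444, 0.2663, 0.0998]
tcp_rot: [[-0.003, 0.005, 1.0], [-0.865, 0.502, -0.005], [-0.502, -0.865, 0.002]]
force: [-1.9, -2.0, 5.0]
opening: 0.696
```

>>> arm_command --translation '[[0.003, 0.005, 0], [0.003, 0.005, 0], [0.003, 0.005, 0]]' --rotation '[[0, 0, 0], [0, 0, 0], [0, 0, 0]]' --grip '[1, 1, 1]'

```text
time_s: 21.0
position: [0.444, 0.2664, 0.0998]
tcp_rot: [[-0.003, 0.005, 1.0], [-0.864, 0.503, -0.005], [-0.503, -0.864, 0.002]]
force: [-3.1, -2.6, 8.6]
opening: 0.698
```

Contact is felt: the force flips to +8 N at z = 0.0998, as expected for the board. I release and withdraw along the tool axis.

>>> arm_command --translation '[[0, -0.005, 0], [0, -0.005, 0], [0, -0.005, 0], [0, -0.005, 0], [0, -0.005, 0]]' --rotation '[[0, 0, 0], [0, 0, 0], [0, 0, 0], [0, 0, 0], [0, 0, 0]]' --grip '[0, -0.5, -1, -1, -1]'

```text
time_s: 21.5
position: [0.4444, 0.2659, 0.0989]
tcp_rot: [[-0.004, 0.005, 1.0], [-0.865, 0.501, -0.006], [-0.501, -0.865, 0.002]]
force: [0.4, 1.0, -0.7]
opening: 0.932
```

>>> arm_command --translation '[[0, 0, 0], [0, -0.2, 0], [0, -0.5, 0], [0, -0.8, 0], [0, -1, 0]]' --rotation '[[0, 0, 0], [0, 0, 0], [0, 0, 0], [0, 0, 0], [0, 0, 0]]' --grip '[-1, -1, -1, -1, -1]'

```text
time_s: 22.0
position: [0.4441, 0.2252, 0.1693]
tcp_rot: [[-0.003, 0.006, 1.0], [-0.865, 0.501, -0.006], [-0.501, -0.865, 0.003]]
force: [0.5, 0.0, -0.8]
opening: 1.003
```

>>> arm_command --translation '[[0, -0.5, 0], [0, -1, 0], [0, -1, 0]]' --rotation '[[0, 0, 0], [0, 0, 0], [0, 0, 0]]' --grip '[-1, -1, -1]'

```text
time_s: 22.3
position: [0.4463, 0.184, 0.2409]
tcp_rot: [[-0.001, 0.014, 1.0], [-0.866, 0.5, -0.008], [-0.5, -0.866, 0.011]]
force: [0.0, 0.5, -0.1]
opening: 1.003
```

```bash
python3 - <<'E'
from h import *
go((.582,-.1015,.2153)); print(bot.read_state()["joint_positions"])
for n in("scene","top"):
    c=cap(n)
    for d in models.spot_point(n,"jar_a_mid")[:5]:
        px=np.array(d["point"])*[640,400]; print(n,round(d["conf"],2),ray_z(c,px,.0725).round(3),ray_z(c,px,.0525).round(3))
E
```

```text
t 22.3 pos [0.4463 0.184  0.2409] F [ 0.02  0.54 -0.07] open 1.003
rot share [ 0.739  1.297 -0.008]
shift(m/.08) in now-frame [ 3.248 -1.484  1.72 ] in target frame [-1.309  1.125  3.568]
[ -9.01099617  20.29484247 109.75540621  35.14756413  59.49666959
 -29.52960258]
scene 0.93 [0.547 0.541 0.073] [0.541 0.549 0.052]
scene 0.7 [0.458 0.45  0.073] [0.451 0.457 0.052]
scene 0.61 [ 0.467 -0.285  0.073] [ 0.459 -0.291  0.052]
scene 0.6 [0.442 0.27  0.073] [0.434 0.273 0.052]
top 0.95 [0.529 0.541 0.073] [0.533 0.547 0.052]
top 0.7 [0.447 0.433 0.073] [0.45  0.437 0.052]
top 0.57 [0.441 0.271 0.073] [0.444 0.274 0.052]
```

>>> arm_command --translation '[[0.2, -0.1, 0.1], [0.4, -0.2, 0.2], [0.6, -0.3, 0.3], [0.8, -0.37, 0.43], [0.8, -0.37, 0.43]]' --rotation '[[0.06, 0.1, 0], [0.12, 0.2, 0], [0.18, 0.31, 0], [0.24, 0.42, 0], [0.296, 0.519, 0]]' --grip '[-1, -1, -1, -1, -1]'

```text
time_s: 23.0
position: [0.4785, 0.1139, 0.2295]
tcp_rot: [[-0.518, 0.295, 0.803], [-0.694, 0.404, -0.596], [-0.5, -0.866, -0.004]]
force: [-0.3, 0.2, -0.4]
opening: 0.998
```

```bash
python3 -c "
from h import *
go((.582,-.1015,.2153)); print(bot.read_state()['joint_positions'])"
```

```text
t 23.0 pos [0.4785 0.1139 0.2295] F [-0.32  0.2  -0.44] open 0.998
rot share [0.448 0.769 0.001]
shift(m/.08) in now-frame [ 1.288 -0.551  2.644] in target frame [-1.032  0.801  2.692]
[-16.41360755  18.1476933  116.95122492  43.7755503   42.8715927
 -12.07292804]
```

>>> arm_command --translation '[[0.09, -0.04, 0.18], [0.18, -0.08, 0.36], [0.27, -0.11, 0.54], [0.36, -0.15, 0.72], [0.45, -0.19, 0.9]]' --rotation '[[0.06, 0.1, 0], [0.12, 0.2, 0], [0.18, 0.31, 0], [0.24, 0.42, 0], [0.3, 0.515, 0]]' --grip '[-1, -1, -1, -1, -1]'

```text
time_s: 23.5
position: [0.5116, 0.0419, 0.2242]
tcp_rot: [[-0.826, 0.473, 0.307], [-0.264, 0.155, -0.952], [-0.498, -0.867, -0.003]]
force: [0.2, 0.4, -0.1]
opening: 0.997
```

```bash
python3 -c "
from h import *
go((.582,-.1015,.2153)); print(bot.read_state()['joint_positions'])"
```

```text
t 23.5 pos [0.5116 0.0419 0.2242] F [ 0.19  0.43 -0.12] open 0.997
rot share [0.151 0.256 0.003]
shift(m/.08) in now-frame [-0.197  0.235  1.976] in target frame [-0.706  0.536  1.793]
[-17.40635426  17.6033926  119.49171312  44.55889631  24.36339457
  16.65583734]
```

>>> arm_command --translation '[[-0.03, 0.04, 0.3], [-0.06, 0.08, 0.6], [-0.1, 0.118, 0.99], [-0.1, 0.118, 0.99]]' --rotation '[[0.06, 0.1, 0], [0.12, 0.2, 0], [0.151, 0.256, 0.003], [0.151, 0.256, 0.003]]' --grip '[-1, -1, -1, -1]'

```text
time_s: 23.9
position: [0.55, -0.0315, 0.2207]
tcp_rot: [[-0.864, 0.503, 0.003], [-0.004, -0.001, -1.0], [-0.503, -0.864, 0.003]]
force: [-0.0, 0.3, -0.2]
opening: 1.001
```

>>> arm_command --translation '[[-0.18, 0.13, 0.45], [-0.353, 0.268, 0.9], [-0.353, 0.268, 0.9], [-0.353, 0.268, 0.9]]' --rotation '[[0, 0, 0], [0, 0, 0], [0, 0, 0], [0, 0, 0]]' --grip '[-1, -1, -1, -1]'

```text
time_s: 24.3
position: [0.5829, -0.1012, 0.2159]
tcp_rot: [[-0.866, 0.5, 0.005], [-0.004, 0.003, -1.0], [-0.5, -0.866, -0.001]]
force: [-1.8, 0.4, -0.1]
opening: 0.999
```

```bash
python3 - <<'E'
from h import *
go((.6625,-.1015,.0776)); print(bot.read_state()["joint_positions"])
c=cap("scene"); im=c[0].copy()
for p,b,col in(((.664,-.1015),0,(255,0,255)),((.4445,.267),.02,(0,255,255))):
  for z in(.105+b,b):
    q=[proj(c,(p[0]+.031*np.cos(t),p[1]+.031*np.sin(t),z)) for t in np.linspace(0,6.28,40)]
    cv2.polylines(im,[(np.array(q)*16).round().astype(int).reshape(-1,1,2)],True,col,1,cv2.LINE_AA,4)
cv2.imwrite("pics/s7.png",cv2.resize(im[150:340,160:430],None,fx=2.9,fy=2.9,interpolation=cv2.INTER_NEAREST))
E
```

```text
t 24.3 pos [ 0.5829 -0.1012  0.2159] F [-1.81  0.42 -0.11] open 0.999
rot share [ 0.003  0.004 -0.   ]
shift(m/.08) in now-frame [0.003 1.994 0.009] in target frame [0.002 1.994 0.003]
[-27.22785674  23.40442479 110.13064032  35.70752671  23.3852845
  32.33120256]
```

View pics/s7.png

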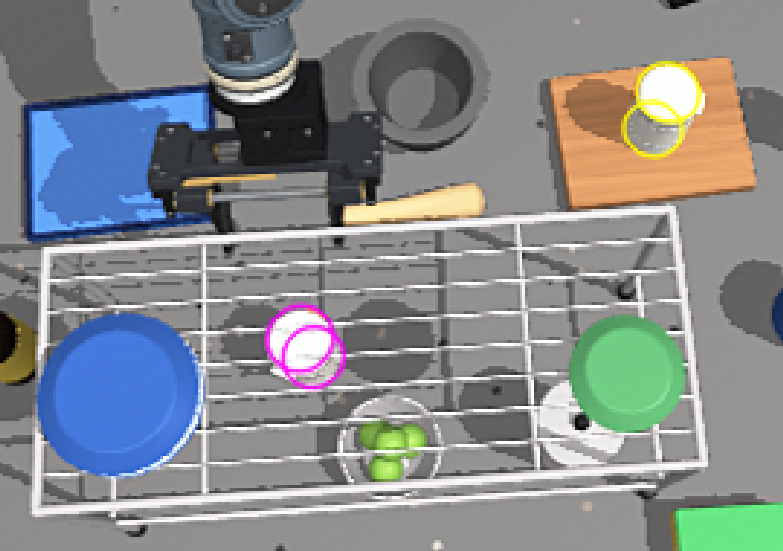

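The picture shows jar a upright on the board (crop (665,105)), fully within it, and jar b undisturbed at (300,340). I go in for b.

>>> arm_command --translation '[[0, 0.2, 0], [0, 0.5, 0], [0, 0.8, 0], [0, 1, 0]]' --rotation '[[0, 0, 0], [0, 0, 0], [0, 0, 0], [0, 0, 0]]' --grip '[-1, -1, -1, -1]'

```text
time_s: 24.75
position: [0.6229, -0.0993, 0.1466]
tcp_rot: [[-0.866, 0.5, 0.007], [-0.006, 0.004, -1.0], [-0.5, -0.866, -0.0]]
force: [0.4, -0.2, 0.7]
opening: 0.999
```

>>> arm_command --translation '[[0, 0.25, 0], [0, 0.5, 0], [0, 0.75, 0], [0, 1, 0], [0, 1, 0]]' --rotation '[[0, 0, 0], [0, 0, 0], [0, 0, 0], [0, 0, 0], [0, 0, 0]]' --grip '[-1, -1, -1, -1, -1]'

```text
time_s: 25.25
position: [0.663, -0.0992, 0.0768]
tcp_rot: [[-0.866, 0.499, 0.007], [-0.006, 0.004, -1.0], [-0.499, -0.866, -0.001]]
force: [-0.5, 0.9, -0.0]
opening: 0.996
```

>>> arm_command --translation '[[0, 0, 0], [0, 0, 0], [0, 0, 0], [0, 0, 0], [0, 0, 0]]' --rotation '[[0, 0, 0], [0, 0, 0], [0, 0, 0], [0, 0, 0], [0, 0, 0]]' --grip '[-0.6, -0.4, 0, 0.5, 1]'

```text
time_s: 25.75
position: [0.6645, -0.1018, 0.0804]
tcp_rot: [[-0.863, 0.504, 0.005], [-0.005, 0.001, -1.0], [-0.504, -0.863, 0.002]]
force: [-0.9, 2.1, 3.7]
opening: 0.71
```

>>> arm_command --translation '[[0, 0, 0], [0, 0, 0], [0, 0, 0]]' --rotation '[[0, 0, 0], [0, 0, 0], [0, 0, 0]]' --grip '[1, 1, 1]'

```text
time_s: 26.05
position: [0.6646, -0.1018, 0.0803]
tcp_rot: [[-0.863, 0.504, 0.005], [-0.005, 0.001, -1.0], [-0.504, -0.863, 0.002]]
force: [-2.3, 2.4, 5.5]
opening: 0.714
```

>>> arm_command --translation '[[-0.04, -0.07, 0], [-0.08, -0.14, 0], [-0.12, -0.205, 0], [-0.156, -0.27, 0], [-0.156, -0.27, 0]]' --rotation '[[0, 0, 0], [0, 0, 0], [0, 0, 0], [0, 0, 0], [0, 0, 0]]' --grip '[1, 1, 1, 1, 1]'

```text
time_s: 26.55
position: [0.6644, -0.1021, 0.1047]
tcp_rot: [[-0.864, 0.504, 0.004], [-0.005, 0.0, -1.0], [-0.504, -0.864, 0.002]]
force: [-0.1, 0.5, -1.8]
opening: 0.712
```

>>> arm_command --translation '[[0, -0.2, 0], [0, -0.45, 0], [0, -0.75, 0], [0, -1, 0]]' --rotation '[[0, 0, 0], [0, 0, 0], [0, 0, 0], [0, 0, 0]]' --grip '[1, 1, 1, 1]'

```text
time_s: 26.95
position: [0.623, -0.1018, 0.1734]
tcp_rot: [[-0.865, 0.502, 0.005], [-0.005, 0.001, -1.0], [-0.502, -0.865, 0.001]]
force: [0.5, -0.1, -1.3]
opening: 0.71
```

>>> arm_command --translation '[[0, -0.3, 0], [0, -0.6, 0], [0, -0.85, 0], [0, -1, 0], [0, -1, 0]]' --rotation '[[0, 0, 0], [0, 0, 0], [0, 0, 0], [0, 0, 0], [0, 0, 0]]' --grip '[1, 1, 1, 1, 1]'

```text
time_s: 27.45
position: [0.5836, -0.1021, 0.2437]
tcp_rot: [[-0.863, 0.505, 0.004], [-0.005, -0.0, -1.0], [-0.505, -0.863, 0.003]]
force: [0.9, -0.4, -2.1]
opening: 0.71
```

```bash
python3 -c "
from h import *
weigh(3)
go((.455,-.298,.2)); print(bot.read_state()['joint_positions'])"
```

```text
mean [ -0.17   0.31  -1.45 -34.57 -15.02] sd [0.65 0.36 0.41 0.1  0.02] pos [ 0.58369479 -0.1018894   0.24172206] open 0.7126612872638792 27.6
t 27.6 pos [ 0.5837 -0.1019  0.2417] F [ 0.4  -0.11 -2.03] open 0.713
rot share [ 0.001  0.004 -0.003]
shift(m/.08) in now-frame [ 1.664 -0.361  2.444] in target frame [ 1.654 -0.353  2.451]
[-27.23189331  20.83378167 108.60341151  31.01148508  26.64679626
  37.50365427]
```

>>> arm_command --translation '[[0.1, -0.02, 0.15], [0.25, -0.05, 0.35], [0.4, -0.08, 0.57], [0.55, -0.12, 0.815]]' --rotation '[[0, 0, 0], [0, 0, 0], [0, 0, 0], [0, 0, 0]]' --grip '[1, 1, 1, 1]'

```text
time_s: 28.0
position: [0.5408, -0.1675, 0.2273]
tcp_rot: [[-0.865, 0.502, 0.006], [-0.005, 0.002, -1.0], [-0.502, -0.865, 0.001]]
force: [0.8, -0.4, -1.6]
opening: 0.714
```

>>> arm_command --translation '[[0.14, -0.03, 0.2], [0.27, -0.05, 0.4], [0.4, -0.08, 0.6], [0.55, -0.12, 0.815]]' --rotation '[[0, 0, 0], [0, 0, 0], [0, 0, 0], [0, 0, 0]]' --grip '[1, 1, 1, 1]'

```text
time_s: 28.4
position: [0.4984, -0.2334, 0.2138]
tcp_rot: [[-0.865, 0.502, 0.005], [-0.005, 0.002, -1.0], [-0.502, -0.865, 0.001]]
force: [0.4, 0.7, -1.2]
opening: 0.714
```

>>> arm_command --translation '[[0.18, -0.03, 0.26], [0.34, -0.07, 0.5], [0.46, -0.09, 0.68], [0.55, -0.12, 0.815], [0.55, -0.12, 0.815]]' --rotation '[[0, 0, 0], [0, 0, 0], [0, 0, 0], [0, 0, 0], [0, 0, 0]]' --grip '[1, 1, 1, 1, 1]'

```text
time_s: 28.9
position: [0.4557, -0.2999, 0.2005]
tcp_rot: [[-0.864, 0.503, 0.002], [-0.002, -0.0, -1.0], [-0.503, -0.864, 0.002]]
force: [0.5, 0.1, -2.1]
opening: 0.713
```

```bash
python3 -c "
from h import *
print(bot.read_state()['joint_positions'])
go((.45,-.298,.2),yaw(36))"
```

```text
[-58.59072067  23.96267835 113.57106683  47.71548506  35.43429355
  -6.75063705]
t 28.9 pos [ 0.4557 -0.2999  0.2005] F [ 0.52  0.12 -2.06] open 0.713
rot share [-0.301 -0.517 -0.003]
shift(m/.08) in now-frame [ 0.064 -0.03  -0.025] in target frame [ 0.04  -0.016 -0.061]
```

>>> arm_command --translation '[[0.06, 0.1, 0], [0.17, 0.3, 0], [0.3, 0.52, 0], [0.42, 0.73, 0], [0.52, 0.9, 0]]' --rotation '[[0, 0, 0], [0, 0, 0], [0, 0, 0], [0, 0, 0], [0, 0, 0]]' --grip '[1, 1, 1, 1, 1]'

```text
time_s: 29.4
position: [0.4568, -0.2974, 0.1172]
tcp_rot: [[-0.864, 0.503, 0.005], [-0.005, 0.002, -1.0], [-0.503, -0.864, 0.001]]
force: [-0.8, 0.3, -2.4]
opening: 0.712
```

>>> arm_command --translation '[[0.05, 0.085, 0], [0.1, 0.17, 0], [0.13, 0.225, 0], [0.145, 0.25, 0], [0.145, 0.25, 0]]' --rotation '[[0, 0, 0], [0, 0, 0], [0, 0, 0], [0, 0, 0], [0, 0, 0]]' --grip '[1, 1, 1, 1, 1]'

```text
time_s: 29.9
position: [0.4567, -0.298, 0.0949]
tcp_rot: [[-0.864, 0.503, 0.005], [-0.005, 0.001, -1.0], [-0.503, -0.864, 0.001]]
force: [-0.1, 0.7, -0.9]
opening: 0.707
```

```bash
python3 -c "
from h import *
print(bot.read_state()['joint_positions'])
weigh(3)
go((.455,-.298,.0855))"
```

```text
[-58.38773474  37.14898444 117.63962401  73.10087643  26.65529697
 -36.07565563]
mean [ -0.25   0.27  -1.71 -36.52  -4.68] sd [0.28 0.26 0.06 0.05 0.01] pos [ 0.45663571 -0.29848204  0.0954919 ] open 0.7099918979257686 30.05
t 30.05 pos [ 0.4566 -0.2985  0.0955] F [-0.56  0.11 -1.75] open 0.71
rot share [ 0.     0.005 -0.004]
shift(m/.08) in now-frame [ 0.081  0.098 -0.006] in target frame [ 0.08   0.098 -0.006]
```

>>> arm_command --translation '[[0.02, 0.035, 0], [0.035, 0.06, 0], [0.044, 0.076, 0], [0.05, 0.087, 0], [0.05, 0.087, 0]]' --rotation '[[0, 0, 0], [0, 0, 0], [0, 0, 0], [0, 0, 0], [0, 0, 0]]' --grip '[1, 1, 1, 1, 1]'

```text
time_s: 30.55
position: [0.4564, -0.2984, 0.0869]
tcp_rot: [[-0.864, 0.503, 0.004], [-0.004, 0.001, -1.0], [-0.503, -0.864, 0.001]]
force: [-0.2, -0.2, -1.9]
opening: 0.713
```

>>> arm_command --translation '[[0.006, 0.011, 0], [0.012, 0.022, 0], [0.012, 0.022, 0]]' --rotation '[[0, 0, 0], [0, 0, 0], [0, 0, 0]]' --grip '[1, 1, 1]'

```text
time_s: 30.85
position: [0.4565, -0.2984, 0.085]
tcp_rot: [[-0.864, 0.503, 0.004], [-0.005, 0.001, -1.0], [-0.503, -0.864, 0.002]]
force: [-0.4, -0.5, -1.5]
opening: 0.713
```

>>> arm_command --translation '[[0.006, 0.011, 0], [0.006, 0.011, 0], [0.006, 0.011, 0]]' --rotation '[[0, 0, 0], [0, 0, 0], [0, 0, 0]]' --grip '[1, 1, 1]'

```text
time_s: 31.15
position: [0.4567, -0.2984, 0.0843]
tcp_rot: [[-0.864, 0.504, 0.004], [-0.005, 0.001, -1.0], [-0.504, -0.864, 0.002]]
force: [0.1, 0.3, 2.2]
opening: 0.708
```

Contact is felt at z = 0.0843. I press half a millimetre more, release and withdraw.

>>> arm_command --translation '[[0.003, 0.005, 0], [0.003, 0.005, 0], [0.003, 0.005, 0], [0.003, 0.005, 0], [0.003, 0.005, 0]]' --rotation '[[0, 0, 0], [0, 0, 0], [0, 0, 0], [0, 0, 0], [0, 0, 0]]' --grip '[1, 0, -0.5, -1, -1]'

```text
time_s: 31.65
position: [0.4566, -0.2986, 0.0835]
tcp_rot: [[-0.864, 0.503, 0.004], [-0.005, 0.001, -1.0], [-0.503, -0.864, 0.002]]
force: [-0.5, 0.0, 0.1]
opening: 0.856
```

>>> arm_command --translation '[[0, 0, 0], [0, 0, 0], [0, -0.25, 0], [0, -0.6, 0], [0, -1, 0]]' --rotation '[[0, 0, 0], [0, 0, 0], [0, 0, 0], [0, 0, 0], [0, 0, 0]]' --grip '[-1, -1, -1, -1, -1]'

```text
time_s: 32.15
position: [0.4157, -0.298, 0.1527]
tcp_rot: [[-0.865, 0.502, 0.005], [-0.004, 0.003, -1.0], [-0.502, -0.865, -0.0]]
force: [-0.4, -1.0, -0.2]
opening: 0.999
```

>>> arm_command --translation '[[0, -0.5, 0], [0, -1, 0], [0, -1, 0], [0, -1, 0]]' --rotation '[[0, 0, 0], [0, 0, 0], [0, 0, 0], [0, 0, 0]]' --grip '[-1, -1, -1, -1]'

```text
time_s: 32.55
position: [0.3759, -0.299, 0.2226]
tcp_rot: [[-0.864, 0.504, 0.004], [-0.005, -0.002, -1.0], [-0.504, -0.864, 0.004]]
force: [0.2, 0.7, -0.1]
opening: 1.002
```

```bash
python3 - <<'E'
from h import *
print(bot.read_state()["force"],bot.read_state()["time_s"])
for n in("scene","top"):
  c=cap(n); im=c[0].copy()
  for p,b,col in(((.4585,-.2985),.005,(255,0,255)),((.4445,.267),.02,(0,255,255))):
   for z in(.105+b,b):
    q=[proj(c,(p[0]+.031*np.cos(t),p[1]+.031*np.sin(t),z)) for t in np.linspace(0,6.28,40)]
    cv2.polylines(im,[(np.array(q)*16).round().astype(int).reshape(-1,1,2)],True,col,1,cv2.LINE_AA,4)
  cv2.imwrite(f"pics/{n}8.png",cv2.resize(im[130:340,140:450] if n=="scene" else im[60:260,180:460],None,fx=2.5,fy=2.5,interpolation=cv2.INTER_NEAREST))
E
```

```text
[ 0.1917386   0.72852884 -0.07832901] 32.55
```

View pics/scene8.png

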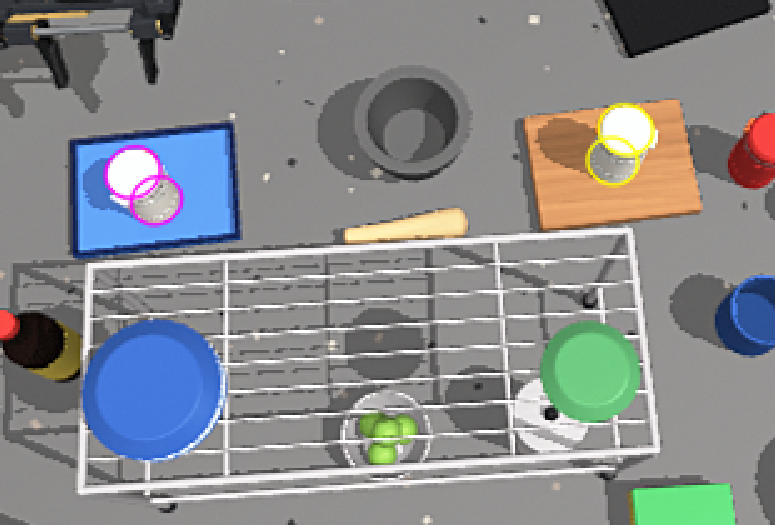

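The final picture shows jar b upright inside the tray (crop (147,187)) and jar a upright on the board (620,145). Everything else is where it was and the gripper is clear.

```bash
python3 -c "
from rig import bot
print(bot.hand_in())"
```

```text
the job is handed in; nothing more can be done
None
```

Both jars are placed and the job was handed in at about 32.7 s.

- **Weighing:** I lifted both jars before placing either. The −y jar weighed about 1.4 N (0.14 kg) and the +y jar about 3.8 N (0.39 kg). The difference of about 0.25 kg fits the description.
- **Placing:** The heavier jar stands on the wooden board and the lighter one in the blue tray. Each was lowered until it just touched, with at most about 9 N, then released.
- **Last checks:** In the final scene image both jars match their predicted upright outlines, with whole bases inside the board and the tray floor. The rack and other kitchenware look unmoved, and the gripper is clear with no force on it. I judged this from the scene camera only.
- **What went wrong:** The first lowering over the board stopped in mid-air at the limit of joint 6. The tool, and the heavier jar with it, tilted by about 3° there. I raised it, turned the tool 90° about the vertical and lowered it again without trouble.
- **Unexplained:** The gripper read about 60.5 mm on the heavier jar and 62 mm on the lighter one. The jar did not slip.

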